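# Stand the fallen arcade wall back up beside the track

### The arm

A 6-joint arm with a two-finger parallel gripper is mounted at the origin on the work surface. World frame = base frame: x ahead of the robot, y to its left, z up, the work surface at z = 0. Lengths are in m, angles in rad, forces in N, time in s.
With the tool pointing down it reaches from about 0.3 to 0.775 m from the base axis. Payload 14.6 kg.
Tool frame: the origin (TCP) lies at the very end of the fingers, on their centre line; the grasp point (between the pads) lies 19 mm behind it; z points along the fingers, y is the line along which they close (so a half turn about z gives the same grasp; the last joint's range is limited). The gripper opens to 94 mm and grips with 3 to 60 N. Pads are 16 mm wide; open, the fingers measure 119 mm over their backs; the gripper's body (75 mm by 177 mm) begins 78 mm behind the grasp point.
Start: joints at [-0.067, 0.3, 1.521, -0, 1.321, -0.067], TCP at [0.55, -0, 0.205] pointing down, gripper open.
Joint ranges: [-3.03, 3.03], [-0.79, 2.21], [0.23, 2.52], [-1.04, 4.18], [0, 3.07], [-2.55, 2.55]. Speed limits (rad/s): [2.22, 2.22, 2.57, 3.14, 3.14, 3.14].

### API

Orientations are given as [roll, pitch, yaw] about the fixed x, y, z axes, in that order (R = Rz(yaw) Ry(pitch) Rx(roll)).
In Python, from station import ctrl gives the robot as it stands.
- The arm moves only by the tool move_arm, never from a script. Its argument "increments" is a list of rows, each a list of 7 numbers: the opening, from 0 (shut) to 1 (fully open), then the shift along the tool's x, y, z in units of 50 mm (1.0 is 50 mm), then the turn, a rotation vector about the tool's x, y, z in rad. In form: [[claw, tx, ty, tz, rx, ry, rz], ...]. A call has 1 to 20 rows; each row shifts and turns the commanded pose from where the row before left it, along the tool's axes as they then stand; what a row does not reach is not made up. A row lasts 1/10 s, in which the tool goes at most 50 mm and 8.59 degrees, less where a joint would pass 70% of its speed; a pose out of reach is approached as far as the arm can. A call is refused whole if a number of a shift passes 1 or a number of a turn 0.15, either way. A call with a gripper value outside its range is refused whole. The fingers move at their own pace and stop on an object; "force" is the grip in N (left out, the last holds). Time passes only in rows, so rows that do not move let the fingers close. It gives the time, the measured TCP pose, the force, the opening and the grip force at its end, in the units of the state.
- ctrl.get_obs(): the state, without advancing time (a new reading comes with each control period).
- ctrl.camera(name): name is "scene" or "side" or "wrist"; returns a dict with "color" (480x640x3 uint8, blue, green, red), "K" (3x3 intrinsics, pixels), "pose" (4x4, takes a point from camera to world coordinates); the wrist camera has in their place "tool_from_camera" (4x4, takes a point from camera to tool coordinates, whose origin is the TCP and whose axes are the flange's). Camera axes: x right, y down, z forward; pixel columns grow to the right and rows downward; lengths in m; the calibration is good to about 2 mm. The wrist camera is an equidistant fisheye: a pixel r from the principal point sees the ray r / f radians off the axis. A picture is of the moment at which its call begins: read the wrist's pose just before it. There is no depth.
- ctrl.hand_in(): hands the job in; it is judged then, once.
Trained networks look in a picture, given as the dict that the camera call returned (one of the last four; its "shot" number tells which), for a name from the list of things; names that differ only in an ending like _2 or _b are one class to them, and where a whole thing is asked for, a point or a joint stands for the part that bears it (a point fixed in the world has none). Each returns a list of dicts, best first, with "conf" (0 to 1); they miss things now and then, are a little off and sometimes report something else, mostly with a low value. They report only what shows in the picture. A call takes as long as a camera call. They do not tell look-alikes from the thing itself.
- ctrl.cut_out(name, picture): "mask" (480x640 bool, what is visible of it) and "centre" ([row, column] in pixels, amid what is visible of it).
The state is a dict: "time_s": time; "qpos": joint angles; "joint_vel": joint speeds; "tau": joint torques, N m; "ee_pos": TCP position; "eef_rot": TCP orientation; "force": force on the tool from outside, world axes, zero at the start; "moment": the same for the moment, N m; "grip_width": finger opening in m; "grip_force": force on a finger pad.
Only numpy, scipy, OpenCV 4.12 (cv2) and the standard library are available. Lean on these libraries where they do the work, as an engineer would, in place of code of your own. Each camera call takes 0.05 s, during which the arm holds its last target. There are 200 camera calls.

### The job

The model stone wall with three arches has fallen on its back next to the railway track. Without picking it up, push its upturned foot over so that the wall stands upright again, then push the standing wall up to the track until the whole front edge of its foot rests against the ballast bed. Leave the wagon, tree, glue bottle, cup, paint jar and brush as they are.

Things in the scene. Friction and masses are not known exactly. Their poses are not given: they have to be found in the camera images.
- wall: Loose L-shaped model stone wall, 0.28-0.52 kg. Standing: foot plate x 0-70, y +-75, z 0-18 mm; wall x 0-12, y +-75, z 18-85 mm, three dark arches on its front (+x). Origin: middle of the rear lower edge (the L's outer corner). Starts on its back, arches up: own x points up (foot plate sticks up 70 mm at the track end), own z along the board towards the robot. Centre of mass: x 28, z 20 mm.
- foot_left (a point): Lower front edge of the foot, end at the wall's own +y (x 70, y +75, z 0 mm in its frame). At the start it is up, 70 mm over the board. Pushing the raised part of the foot plate towards the track turns the L about its rear lower edge; after about 35 degrees it goes over by itself and stands.
- foot_right (a point): Lower front edge of the foot, end at the wall's own -y (x 70, y -75, z 0 mm in its frame). At the start it is up, 70 mm over the board.
- track: Fixed straight track: grey-brown ballast bed 90 mm wide, 860 long, 14 high with upright sides; two steel rails on it to 22 mm. Origin: middle of the bed's near edge, at board height; x across the bed away from the robot, y along it; may be turned a little. The foot's front edge belongs on its line x = 0. At the start the wall's rear lower edge lies 110-155 mm short of it.
- wagon: Loose red goods wagon standing on the rails, 40 mm wide, 105 mm long, 58 mm high, its top about 80 mm above the board; origin mid underside, its y along its length. Must not be disturbed.
- tree: Loose model tree on a wooden disc of 56 mm diameter, about 110 mm high; origin mid underside. Must not be disturbed.
- glue: Loose white glue bottle with blue cap, 38 mm diameter, 85 mm high; origin mid underside. Must not be disturbed.
- cup: Loose white plastic cup, 68 mm across the rim, 85 mm high; origin mid underside. Must not be disturbed.
- jar: Loose paint jar with green cap, 52 mm diameter, 60 mm high; origin mid underside. Must not be disturbed.
- brush: Loose blue paintbrush lying on the board to the robot's right, 170 mm long along its x. Must not be disturbed.
Things that resemble listed ones, but are neither listed nor needed, are in the scene too. Leave any purple or yellow look-alike of the wall alone.

How it is judged:
On the way:
1. the wall stands upright on its foot (angle between wall's own z axis and vertical below 0.08 rad and height (world z) of each of wall, foot_left, foot_right below 0.006 m), for 0.2 s.
At the end, for the whole second after the job is handed in: The wall stands upright (within 0.08 rad) and at rest, its foot flat on the board (edges within 6 mm of it), and both ends of the foot's front edge are within 7 mm of the ballast bed's near edge, not beyond the bed's ends (all of step 1 and x of each of foot_left, foot_right in the frame of track above -0.007 m and y of foot_left in the frame of track below 0.43 m and y of foot_right in the frame of track above -0.43 m and linear speed of wall below 0.01 m/s); the robot touches nothing.
It fails at once if the wall is lifted or carried: its rear lower edge comes more than 20 mm off the board (height (world z) of wall above 0.02 m).
It fails at once if a bystander is shoved more than 20 mm (distance of any of wagon, tree, glue, cup, jar, brush from where it was at the start of the episode above 0.02 m).
It fails at once if a standing bystander is knocked over (angle between any of wagon, tree, glue, cup, jar's own z axis and vertical above 0.35 rad).
It also fails if it takes over 48 s, if anything falls off the work surface, if the arm or the gripper's body presses on something with over 40 N, if the wrist force passes 120 N, or if a joint passes its speed limit or range.

## Working session

There is one attempt and no reset: what is moved stays moved. The work goes in short steps, Python scripts to look and compute and a tool call to move; the robot and the scene stay as the last step left them, time stands still between calls to the robot, and variables do not carry over. Pictures are saved under pics/ and viewed, at most 10 in all, crops included, and the job is handed in when it is done.

Besides the shell and the picture viewer there is one more tool, called after ">>>" by a JSON object that holds its "op" and its "data". move_arm: Moves the arm, as the interface text tells. Its arguments: {"type":"object","properties":{"increments":{"type":"array","items":{"type":"array","items":{"type":"number"}}},"force":{"type":"number"}},"required":["increments"]}

```bash
ls; mkdir -p pics
python3 - <<'E'
from station import ctrl
import cv2,pickle
o=ctrl.get_obs(); print(o['ee_pos'],o['eef_rot'],o['time_s'],o['force'])
d={}
for n in('scene','side'):
    p=ctrl.camera(n); cv2.imwrite(f'pics/{n}0.png',p['color']); 
    r=[]
    for k in('wall','track'):
        for h in ctrl.cut_out(k,p): print(n,k,h['conf'],h['centre'],h['mask'].sum()); r.append((k,h))
    d[n]=(p,r)
pickle.dump(d,open('d0.pkl','wb'))
E
```

```text
pics
[5.49746461e-01 2.25943140e-05 2.04886664e-01] [-3.14046057e+00 -8.51344978e-05  1.57082853e+00] 0.0 [ 0.52796876  0.00108616 -0.17782371]
scene wall 0.72 [171.6, 231.1] 1350
scene wall 0.66 [213.7, 476.6] 2519
scene wall 0.57 [276.7, 337.4] 2245
scene track 0.94 [363.3, 302.7] 16355
side wall 0.9 [386.9, 271.6] 4853
side wall 0.73 [175.2, 164.1] 2491
side track 0.63 [244.7, 442.3] 8352
```

View pics/scene0.png

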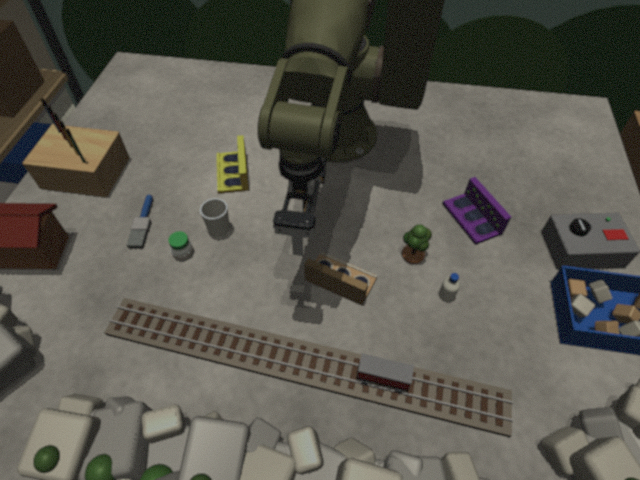

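View pics/side0.png

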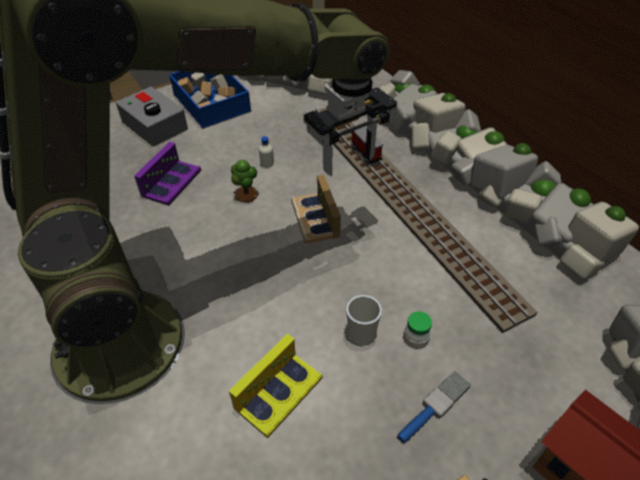

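The scene picture shows three wall-like things, at (row, col) in the scene view: yellow (172,231), purple (214,477) and tan/stone (277,337). The tan one lies on its back beside the track with its foot up, so it fits the description. I'll confirm that in an enlarged crop and measure from it.

```bash
cat > h.py <<'E'
import numpy as np,cv2
def toz(p,uv,z=0.):
    uv=np.atleast_2d(uv).astype(float); K=p['K'];T=p['pose']
    d=np.c_[uv,np.ones(len(uv))]@np.linalg.inv(K).T@T[:3,:3].T; o=T[:3,3]
    return o+d*((z-o[2])/d[:,2])[:,None]
def proj(p,X):
    X=np.atleast_2d(X);T=p['pose'];c=(X-T[:3,3])@T[:3,:3]
    u=c@p['K'].T; return u[:,:2]/u[:,2:]
E
python3 - <<'E'
import pickle,numpy as np,cv2
from h import *
d=pickle.load(open('d0.pkl','rb'))
a=d['scene'][0]['color'][245:315,290:390]; b=d['side'][0]['color'][165:265,280:380]
A=cv2.resize(a,None,fx=4,fy=4,interpolation=cv2.INTER_CUBIC); B=cv2.resize(b,None,fx=4,fy=4,interpolation=cv2.INTER_CUBIC)
im=np.zeros((400,800,3),np.uint8); im[:280,:400]=A; im[:,400:]=B; im=np.clip(im*1.7,0,255).astype(np.uint8); cv2.imwrite('pics/crop.png',im)
for n in d:
    p,r=d[n]; print(n,p['pose'][:3,3],p['pose'][:3,2])
    m=[h for k,h in r if k=='track'][0]['mask'].astype(np.uint8)
    # outline points at z=0.014
    ys,xs=np.nonzero(m); P=toz(p,np.c_[xs,ys],0.014)[:,:2].astype(np.float32)
    print('rect',cv2.minAreaRect(P)); print(cv2.boxPoints(cv2.minAreaRect(P)).round(3).tolist())
E
```

```text
scene [1.11825139 0.11771719 0.96035532] [-0.59824504 -0.10491125 -0.79441582]
rect ((0.7374008297920227, 0.020196765661239624), (0.8643179535865784, 0.09702520817518234), 85.1832046508789)
[[0.652999997138977, -0.4059999883174896], [0.7490000128746033, -0.41499999165534973], [0.8220000267028809, 0.44699999690055847], [0.7250000238418579, 0.45500001311302185]]
side [ 0.02237592 -0.7156125   0.93273961] [ 0.37753629  0.57369378 -0.72687124]
rect ((0.7280799746513367, -0.03166133165359497), (0.7580471038818359, 0.10180707275867462), 85.0947265625)
[[0.6449999809265137, -0.4050000011920929], [0.7459999918937683, -0.414000004529953], [0.8109999895095825, 0.34200000762939453], [0.7099999785423279, 0.3499999940395355]]
```

View pics/crop.png

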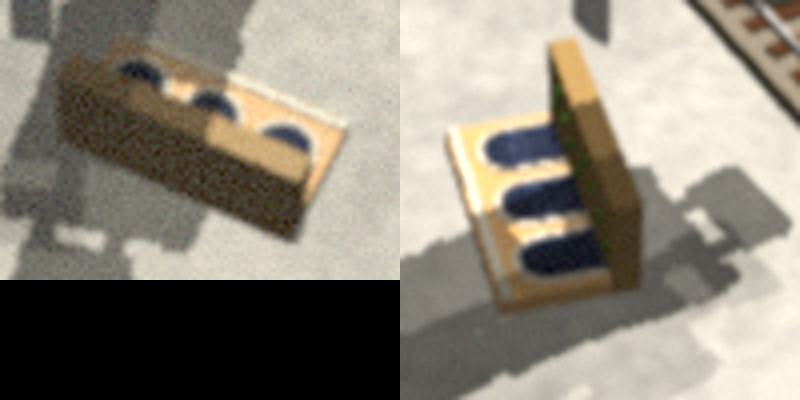

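The crop confirms it: the tan wall lies on its back with the arches up. The foot underside faces the scene camera, with its corners at about (305,262), (366,290), (364,305) and (305,279) in the scene view. Next I'll fit its pose from these corners.

```bash
cat > fit.py <<'E'
import pickle,numpy as np
from h import *
from scipy.optimize import least_squares
d=pickle.load(open('d0.pkl','rb'))
# (view,pixel,(back dist own z, own y, up))
o=[('scene',(364.5,305),(0,.075,0)),('scene',(305,279),(0,-.075,0)),('scene',(305.5,261),(0,-.075,.07)),('scene',(366.4,290),(0,.075,.07)),
('side',(340,237),(0,-.075,0)),('side',(340,216),(0,-.075,.07)),('side',(324.5,175.5),(0,.075,.07)),('side',(305.2,242.7),(.085,-.075,0))]
def X(q,b): c,s=np.cos(q[2]),np.sin(q[2]); return np.array([q[0]-c*b[0]-s*b[1],q[1]-s*b[0]+c*b[1],b[2]])
f=lambda q:np.concatenate([proj(d[v][0],X(q,b))[0]-np.array(u) for v,u,b in o])
s=least_squares(f,[.6,0,0],loss='soft_l1'); print(s.x,f(s.x).round(1).reshape(-1,2).tolist())
q=s.x
for b in((0,.075,0),(0,-.075,0),(.085,.075,0),(.085,-.075,0)): print(X(q,b).round(3))
# track line from both: near edge
for y in(X(q,(0,.075,0)),X(q,(0,-.075,0))):
    xl=.653+(y[1]+.406)*(.072/.861); print('gap',xl-y[0])
from station import ctrl
for k in('tree','glue','cup','jar','wagon','brush'):
    for n in d:
        p=ctrl.camera(n); h=ctrl.cut_out(k,p)
        if h: ys,xs=np.nonzero(h[0]['mask']); i=ys.argmax(); print(k,n,h[0]['conf'],toz(p,[h[0]['centre'][1],h[0]['centre'][0]],.04 if k!='wagon' else .05)[0,:2].round(3))
E
python3 fit.py
```

```text
[ 0.55389455  0.0694295  -0.31934344] [[-1.6, 0.5], [0.3, 0.6], [-0.7, 2.2], [-0.9, -0.2], [-0.7, -0.3], [-0.2, -0.5], [-1.7, -1.6], [-1.1, 1.0]]
[0.577 0.141 0.   ]
[ 0.53  -0.002  0.   ]
[0.497 0.167 0.   ]
[0.45  0.025 0.   ]
gap 0.12127156079307011
gap 0.15645367614859407
tree scene 0.92 [0.406 0.244]
tree side 0.91 [0.425 0.276]
glue scene 0.96 [0.516 0.327]
glue side 0.71 [0.516 0.329]
cup scene 0.62 [ 0.416 -0.248]
cup side 0.84 [ 0.427 -0.233]
jar scene 0.92 [ 0.499 -0.317]
jar side 0.92 [ 0.495 -0.319]
wagon scene 0.93 [0.749 0.193]
wagon side 0.67 [0.748 0.199]
brush scene 0.69 [ 0.475 -0.425]
brush side 0.57 [ 0.432 -0.456]
```

>>> {"op": "move_arm", "data": {"increments": [[1, 0.41, -0.17, 0.4, 0, 0, 0], [1, 0.41, -0.17, 0.4, 0, 0, 0], [1, 0.41, -0.17, 0.4, 0, 0, 0], [1, 0.41, -0.17, 0.4, 0, 0, 0], [1, 0, 0, 0, 0, 0, -0.14], [1, 0, 0, 0, 0, 0, -0.14], [1, 0, 0, 0, 0, 0, -0.14], [1, 0, 0, 0, 0, 0, -0.14], [1, 0, 0, 0, 0, 0, -0.14], [1, 0, 0, 0, 0, 0, -0.14], [1, 0, 0, 0, 0, 0, -0.14], [1, 0, 0, 0, 0, 0, -0.14], [1, 0, 0, 0, 0, 0, -0.13], [1, 0, 0, 0, 0, 0, 0], [1, 0, 0, 0, 0, 0, 0]]}}

```text
time_s: 3.0
ee_pos: [0.516, 0.082, 0.1255]
eef_rot: [3.142, 0.0, 2.817]
force: [-0.8, -0.4, 1.0]
grip_width: 0.094
grip_force: 0.0
```

Run:
```python
from station import ctrl
import cv2
o=ctrl.get_obs(); p=ctrl.camera('wrist'); print(o['ee_pos'],o['eef_rot'],o['qpos']); print(p['K'],p['tool_from_camera'])
cv2.imwrite('pics/w1.png',p['color'])
```

```text
[0.51600178 0.08199387 0.12547258] [3.14158588e+00 3.97128127e-05 2.81689604e+00] [ 8.74812839e-02  3.20775019e-01  1.69013047e+00 -1.07207641e-05
  1.13064806e+00 -1.15861386e+00]
[[371.64829954   0.         315.32285776]
 [  0.         371.64829954 236.86359204]
 [  0.           0.           1.        ]] [[ 1.56352339e-04 -9.58149919e-01 -2.86266849e-01  8.43280692e-02]
 [ 9.99999858e-01  4.18839051e-06  5.32158060e-04  1.19971665e-04]
 [-5.08688204e-04 -2.86266892e-01  9.58149784e-01 -1.78563537e-01]
 [ 0.00000000e+00  0.00000000e+00  0.00000000e+00  1.00000000e+00]]
```

View pics/w1.png

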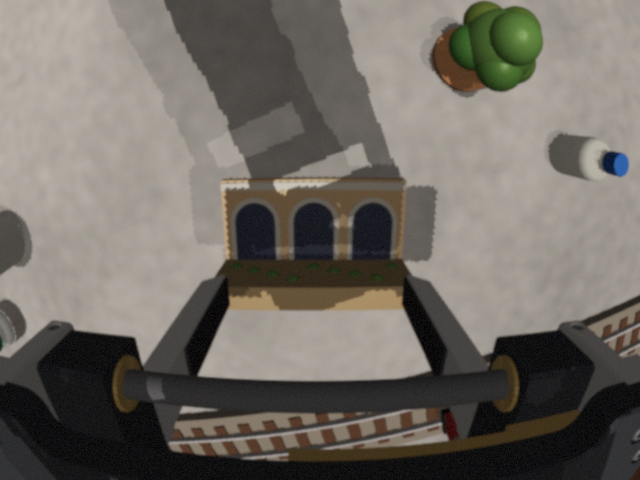

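The wrist view shows the wall square to the tool and centred at column 316. The top inner edge of the foot is near row 286 and its outer edge near row 308.

```bash
cat >> h.py <<'E'
def fish(K,TC,uv):
    r=np.array([(uv[0]-K[0,2])/K[0,0],(uv[1]-K[1,2])/K[1,1]]); t=np.hypot(*r)
    return TC[:3,:3]@np.r_[r/t*np.sin(t),np.cos(t)],TC[:3,3]
E
python3 - <<'E'
from station import ctrl
from h import *
p=ctrl.camera('wrist');z0=ctrl.get_obs()['ee_pos'][2]
for uv,z in(((316,286),.07),((316,308.5),.07),((228,308.5),.07),((404,308.5),.07),((222,180),.012),((404,180),.012)):
    d,o=fish(p['K'],p['tool_from_camera'],uv); print(uv,(o+d*(z0-z-o[2])/d[2]).round(4))
E
```

```text
(316, 286) [-0.0209  0.0007  0.0555]
(316, 308.5) [-0.0384  0.0007  0.0555]
(228, 308.5) [-0.0395 -0.0627  0.0555]
(404, 308.5) [-0.0395  0.0642  0.0555]
(222, 180) [ 0.0449 -0.075   0.1135]
(404, 180) [0.0449 0.0717 0.1135]
```

>>> {"op": "move_arm", "data": {"increments": [[1, 0, 0, 0.4, 0, 0, 0], [1, 0, 0, 0.4, 0, 0, 0], [1, 0, 0, 0.45, 0, 0, 0], [1, 0, 0, 0, 0, 0, 0], [1, -0.1, 0, 0, 0, 0, 0], [1, -0.1, 0, 0, 0, 0, 0], [1, -0.1, 0, 0, 0, 0, 0], [1, -0.1, 0, 0, 0, 0, 0], [1, -0.1, 0, 0, 0, 0, 0], [1, -0.1, 0, 0, 0, 0, 0], [1, -0.1, 0, 0, 0, 0, 0], [1, 0, 0, 0, 0, 0, 0]]}}

```text
time_s: 4.3
ee_pos: [0.5497, 0.0707, 0.0629]
eef_rot: [3.142, 0.0, 2.821]
force: [-0.5, 0.1, -0.1]
grip_width: 0.0942
grip_force: 0.3
```

Run:
```python
from station import ctrl
import cv2
p=ctrl.camera('side'); cv2.imwrite('pics/s2.png',cv2.resize(p['color'][140:280,250:400],None,fx=4,fy=4,interpolation=cv2.INTER_CUBIC))
```

```text
(no output)
```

View pics/s2.png

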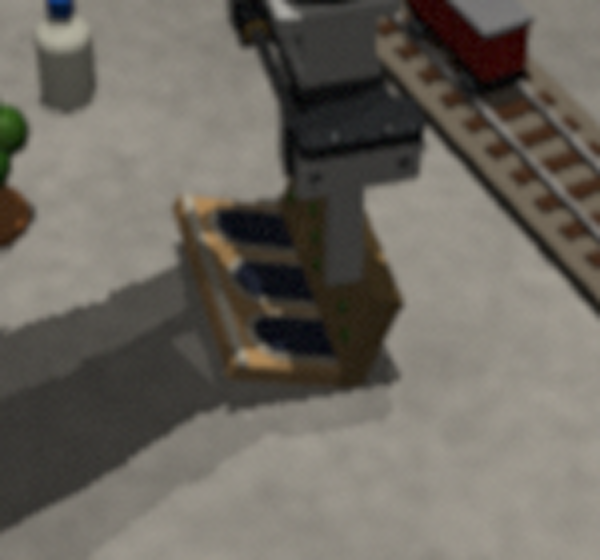

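The wall is tipping about its rear edge (near (340,380) in the crop) without sliding, so I'll keep pushing.

>>> {"op": "move_arm", "data": {"increments": [[1, -0.1, 0, 0, 0, 0, 0], [1, -0.1, 0, 0, 0, 0, 0], [1, -0.1, 0, 0, 0, 0, 0], [1, -0.1, 0, 0, 0, 0, 0], [1, -0.1, 0, 0, 0, 0, 0], [1, -0.1, 0, 0, 0, 0, 0], [1, -0.1, 0, 0, 0, 0, 0], [1, -0.1, 0, 0, 0, 0, 0], [1, 0, 0, 0, 0, 0, 0], [1, 0, 0, 0, 0, 0, 0], [1, 0, 0, 0, 0, 0, 0]]}}

```text
time_s: 5.45
ee_pos: [0.587, 0.0584, 0.0629]
eef_rot: [-3.142, -0.0, 2.821]
force: [0.4, 0.0, 1.1]
grip_width: 0.0938
grip_force: 0.0
```

Run:
```python
from station import ctrl
import cv2
p=ctrl.camera('side'); cv2.imwrite('pics/s3.png',cv2.resize(p['color'][140:280,250:400],None,fx=4,fy=4,interpolation=cv2.INTER_CUBIC))
```

```text
(no output)
```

View pics/s3.png

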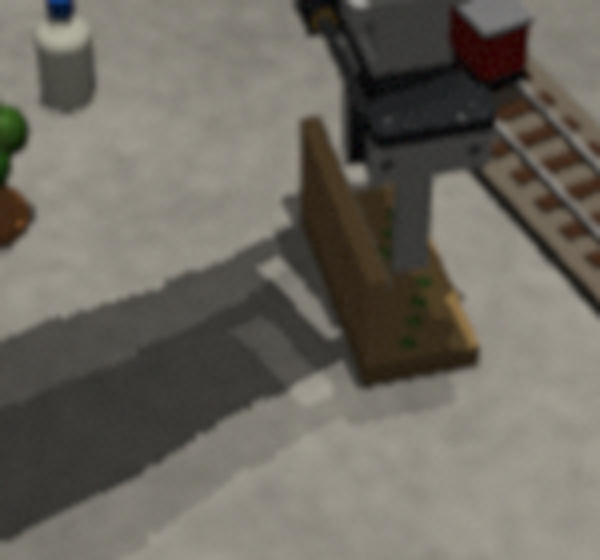

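The wall now stands upright. Next I lift clear and go behind it, keeping the heading until the tool is past the wall, then turn to the track's heading (about +0.235 rad in world, so -0.235 about tool z).

>>> {"op": "move_arm", "data": {"increments": [[1, 0, 0, -0.4, 0, 0, 0], [1, 0, 0, -0.4, 0, 0, 0], [1, 0, 0, -0.4, 0, 0, 0], [1, 0, 0, -0.3, 0, 0, 0], [1, 0.4, 0, 0, 0, 0, 0], [1, 0.4, 0, 0, 0, 0, 0], [1, 0.4, 0, 0, 0, 0, 0], [1, 0.4, 0, 0, 0, 0, 0], [1, 0.2, 0, 0, 0, 0, 0], [1, 0, 0, 0, 0, 0, -0.12], [1, 0, 0, 0, 0, 0, -0.115], [1, 0, 0, 0, 0, 0, 0], [1, 0, 0, 0, 0, 0, 0]]}}

```text
time_s: 6.8
ee_pos: [0.5019, 0.0867, 0.1379]
eef_rot: [3.142, -0.0, 3.052]
force: [-0.5, -0.2, 0.5]
grip_width: 0.0941
grip_force: 0.0
```

Run:
```python
from station import ctrl
import cv2
o=ctrl.get_obs(); p=ctrl.camera('wrist'); print(o['ee_pos'],o['eef_rot'],o['force'])
cv2.imwrite('pics/w4.png',p['color'])
```

```text
[0.50190164 0.08667037 0.13794024] [ 3.14158967e+00 -1.57421169e-05  3.05230920e+00] [-0.49699788 -0.19954446  0.52843996]
```

View pics/w4.png

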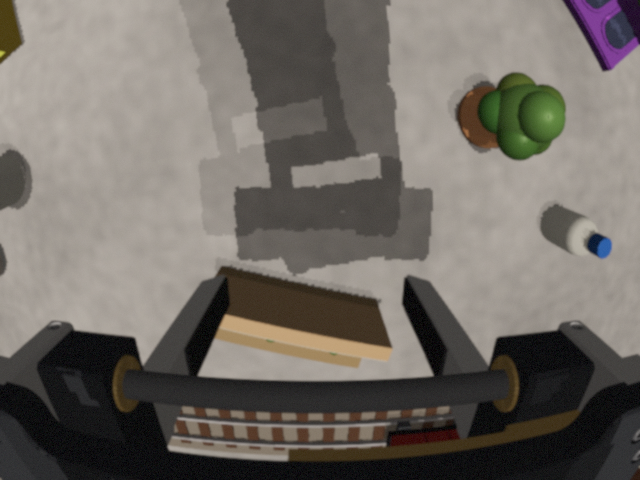

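Run:
```python
from station import ctrl
from h import *
p=ctrl.camera('wrist');o=ctrl.get_obs();z0=o['ee_pos'][2]
yaw=o['eef_rot'][2];c,s=np.cos(yaw),np.sin(yaw);R=np.array([[c,s,0],[s,-c,0],[0,0,-1.]])
for uv,z in(((224,267),0),((380,300),0),((222,318),.085),((390,349),.085)):
    d,t=fish(p['K'],p['tool_from_camera'],uv); x=t+d*(z0-z-t[2])/d[2]; w=o['ee_pos']+R@x; print(uv,x.round(4),w.round(4),'gap',(.653+(w[1]+.406)*.0836-w[0]).round(4))
```

```text
(224, 267) [-0.0396 -0.0847  0.1379] [ 0.5338 -0.0012  0.    ] gap 0.153
(380, 300) [-0.0733  0.0623  0.1379] [0.5804 0.1422 0.    ] gap 0.1184
(222, 318) [-0.0462 -0.0672  0.0529] [0.5419 0.0156 0.085 ] gap 0.1463
(390, 349) [-0.0728  0.0565  0.0529] [0.5794 0.1365 0.085 ] gap 0.119
```

>>> {"op": "move_arm", "data": {"increments": [[1, 0, -0.2, 0, 0, 0, 0], [1, 0, 0, 0.5, 0, 0, 0], [1, 0, 0, 0.5, 0, 0, 0], [1, 0, 0, 0.5, 0, 0, 0], [1, 0, 0, 0.5, 0, 0, 0], [1, 0, 0, 0.5, 0, 0, 0], [1, 0, 0, 0, 0, 0, 0], [1, -0.2, 0, 0, 0, 0, 0], [1, -0.2, 0, 0, 0, 0, 0], [1, -0.2, 0, 0, 0, 0, 0], [1, -0.1, 0, 0, 0, 0, 0], [1, -0.1, 0, 0, 0, 0, 0], [1, -0.1, 0, 0, 0, 0, 0], [1, -0.1, 0, 0, 0, 0, 0], [1, -0.1, 0, 0, 0, 0, 0]]}}

```text
time_s: 8.4
ee_pos: [0.556, 0.072, 0.0129]
eef_rot: [-3.142, -0.0, 3.056]
force: [-1.7, -0.4, 0.4]
grip_width: 0.0936
grip_force: 1.0
```

>>> {"op": "move_arm", "data": {"increments": [[1, -0.1, 0, 0, 0, 0, 0], [1, -0.1, 0, 0, 0, 0, 0], [1, -0.1, 0, 0, 0, 0, 0], [1, -0.1, 0, 0, 0, 0, 0], [1, -0.1, 0, 0, 0, 0, 0], [1, -0.1, 0, 0, 0, 0, 0], [1, -0.1, 0, 0, 0, 0, 0], [1, -0.1, 0, 0, 0, 0, 0], [1, 0, 0, 0, 0, 0, 0]]}}

```text
time_s: 9.3
ee_pos: [0.5963, 0.0685, 0.0129]
eef_rot: [3.141, 0.001, 3.056]
force: [0.2, 0.3, 0.4]
grip_width: 0.0938
grip_force: 0.0
```

Run:
```python
from station import ctrl
import cv2,numpy as np
p=ctrl.camera('side')['color'][140:280,270:420]; q=ctrl.camera('scene')['color'][240:400,280:430]
f=lambda i:cv2.resize(i,(400,400),interpolation=cv2.INTER_CUBIC)
cv2.imwrite('pics/s5.png',np.clip(np.hstack([f(p),f(q)])*1.4,0,255).astype(np.uint8))
```

```text
(no output)
```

View pics/s5.png

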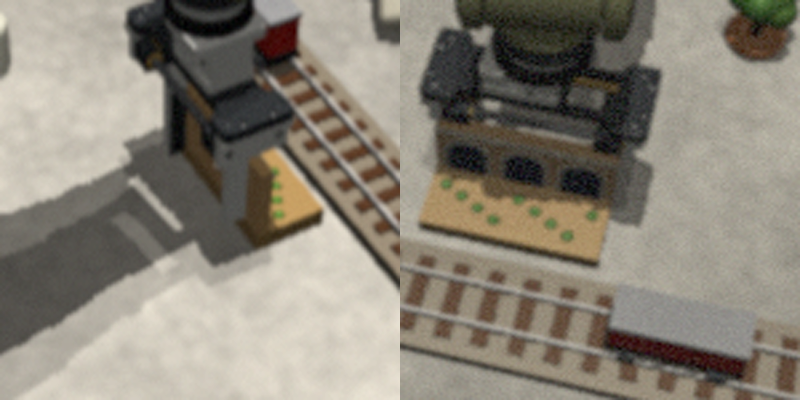

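The wall is flush with the fingers and close to parallel with the track, with a gap of about 19 mm. I'll close it gently.

>>> {"op": "move_arm", "data": {"increments": [[1, -0.1, 0, 0, 0, 0, 0], [1, -0.1, 0, 0, 0, 0, 0], [1, -0.06, 0, 0, 0, 0, 0], [1, -0.04, 0, 0, 0, 0, 0], [1, -0.04, 0, 0, 0, 0, 0], [1, 0, 0, 0, 0, 0, 0]]}}

```text
time_s: 10.0
ee_pos: [0.6128, 0.0671, 0.013]
eef_rot: [3.142, 0.001, 3.056]
force: [0.8, 0.0, -0.6]
grip_width: 0.0945
grip_force: 0.0
```

>>> {"op": "move_arm", "data": {"increments": [[1, -0.04, 0, 0, 0, 0, 0]]}}

```text
time_s: 10.1
ee_pos: [0.6134, 0.0671, 0.0131]
eef_rot: [-3.141, -0.003, 3.056]
force: [-25.3, -0.3, 19.6]
grip_width: 0.0938
grip_force: 13.0
```

>>> {"op": "move_arm", "data": {"increments": [[1, -0.04, 0, 0, 0, 0, 0]]}}

```text
time_s: 10.2
ee_pos: [0.6136, 0.0671, 0.0135]
eef_rot: [-3.141, -0.008, 3.056]
force: [-49.7, -0.9, 36.4]
grip_width: 0.0939
grip_force: 24.5
```

Contact is firm, so I'll back off and check the seating.

>>> {"op": "move_arm", "data": {"increments": [[1, 0.06, 0, 0, 0, 0, 0], [1, 0.1, 0, 0, 0, 0, 0], [1, 0.3, 0, 0, 0, 0, 0], [1, 0.5, 0, 0, 0, 0, 0], [1, 0, 0, -0.5, 0, 0, 0], [1, 0, 0, -0.8, 0, 0, 0], [1, 0.8, 0, -1, 0, 0, 0], [1, 0.8, 0, -1, 0, 0, 0], [1, 0.8, 0, 0, 0, 0, 0], [1, 0, 0, 0, 0, 0, 0], [1, 0, 0, 0, 0, 0, 0]]}}

```text
time_s: 11.3
ee_pos: [0.4667, 0.0798, 0.1566]
eef_rot: [3.141, 0.002, 3.056]
force: [-0.8, 0.6, 0.3]
grip_width: 0.0939
grip_force: 0.0
```

Run:
```python
from station import ctrl
import cv2,numpy as np,pickle
a=ctrl.camera('side');b=ctrl.camera('scene');pickle.dump((a,b),open('d1.pkl','wb'))
p=a['color'][150:270,290:410]; q=b['color'][270:390,285:405]
f=lambda i:cv2.resize(i,(400,400),interpolation=cv2.INTER_CUBIC)
cv2.imwrite('pics/s6.png',np.clip(np.hstack([f(p),f(q)])*1.4,0,255).astype(np.uint8))
```

```text
(no output)
```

View pics/s6.png

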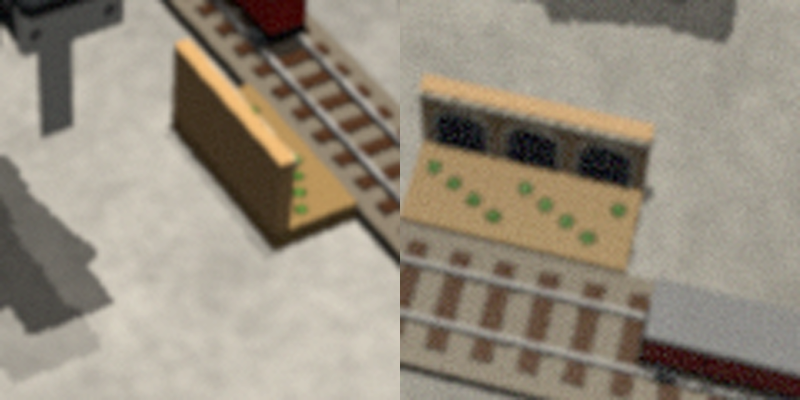

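Run:
```python
import pickle,numpy as np
from h import *
a,b=pickle.load(open('d1.pkl','rb'))
s=120/400
P=lambda u,v,z:toz(b,[285+(u-400)*s,270+v*s],z)[0,:2]
r1,r2=P(405,258,.022),P(640,315,.022)
n=np.array([r2[1]-r1[1],-(r2[0]-r1[0])]);n/=np.hypot(*n)
print('rail',r1,r2,'yaw',-np.arctan2(r2[0]-r1[0],r2[1]-r1[1]))
for q in((403,218),(628,268)): w=P(*q,.018); print(w,'to rail',(r1-w)@n,'gap by line',.653+(w[1]+.406)*.0836-w[0])
# near rail -> bed near edge, at a free place left of the wall in full scene
g=cv2.cvtColor(b['color'],cv2.COLOR_BGR2GRAY).astype(float)
# sample profile across track in world z=.014 at several y
for y in(-.15,-.1,-.04,.0,.04,.08,.12,.16):
    x0=.653+(y+.406)*.0836; xs=x0+np.arange(-.012,.034,.002)
    uv=proj(b,np.c_[xs,np.full(len(xs),y),np.full(len(xs),.014)]).astype(np.float32)
    print(y,cv2.remap(g.astype(np.float32),uv[:,:1],uv[:,1:],1).ravel().astype(int))
```

```text
rail [ 0.71570666 -0.00891062] [0.72872375 0.1419501 ] yaw -0.08607226461432882
[ 0.68718068 -0.0161788 ] to rail 0.027795562990375656 gap by line -0.0015916293430329187
[0.69748078 0.13119816] to rail 0.03020300310105906 gap by line 0.0004289826009615805
-0.15 [126 124 124 124 124 121 109 101  96  91  95  87  76  63  54  53  58  78
  95  93  77  59  54]
-0.1 [113 114 118 120 116 115 108 100  94  91  92  92  92  89  87  87  91  98
 104  97  79  69  73]
-0.04 [122 121 120 122 124 119 114 103  96  96  94  90  81  73  71  69  72  86
 100  97  79  65  62]
0.0 [104 104 103 102 100  91  82  83  93  94  94  90  80  66  61  63  67  81
  97  98  82  66  69]
0.04 [ 84  98 105 108 102  92  82  82  91  95  96  97  99  99  98  95  98 104
 108  96  81  80  90]
0.08 [107 106 105 105 102  89  83  85  90  95  98  93  82  69  60  55  59  71
  88  96  80  60  58]
0.12 [104 105 105 106 104  97  84  81  86  95  95  94  92  90  92  92  94 103
 109 101  85  81  87]
0.16 [116 114 116 119 118 113 107 103 101 101 102 102 102 103 103 102  99  99
 103 104  99  99 104]
```

Both ends of the foot's front edge sit within about 2 mm of the bed edge, so I'm handing in.

```bash
python3 -c "
from station import ctrl
print(ctrl.hand_in())"
```

```text
the job is handed in; nothing more can be done
None
```

The wall stands upright with the whole front edge of its foot against the ballast bed, both ends within about 2 mm by camera measurement; I have handed the job in, and no verdict was returned.

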